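# Find the roller gap of a dough sheeter with thickness strips

## Robot

A 6-joint arm with a two-finger parallel gripper is mounted at the origin on a cart in front of the work surface, level with it; the furniture and walls round the work are solid. World frame = base frame: x ahead of the robot, y to its left, z up, the work surface at z = 0. Lengths are in m, angles in rad, forces in N, time in s.
With the tool pointing down it reaches from about 0.35 to 0.95 m from the base axis. Payload 17.4 kg.
Tool frame: the origin (TCP) lies on the mounting face of the last link; the fingertips stand 186 mm ahead of it and the grasp point (between the pads) lies 167 mm ahead of it; z points along the fingers, y is the line along which they close (so a half turn about z gives the same grasp; the last joint's range is limited). The gripper opens to 93 mm and grips with 3 to 60 N. Pads are 15 mm wide; open, the fingers measure 128 mm over their backs; the gripper's body (75 mm by 188 mm) begins 65 mm behind the grasp point.
Start: joints at [-1.22, 0.116, 1.442, -0, 1.584, -0.038], TCP at [0.256, -0.625, 0.405] pointing down, gripper open.
Joint ranges: [-2.83, 2.83], [-0.83, 2.19], [0.07, 2.5], [-1.14, 4.28], [0.01, 3], [-2.97, 2.97]. Speed limits (rad/s): [1.89, 1.89, 2.22, 3.14, 3.14, 3.14].

## Interface

Orientations are given as a rotation vector (axis times angle).
In Python, from bench import arm gives the robot as it stands.
- The arm moves only by the shell command python3 -m crank 'ROWS'. ROWS is JSON, a list of rows, each an object with "gripper": the opening in per cent of the stroke, from 0 (shut) to 100 (fully open); "dp": the shift along the tool's x, y, z in cm, a list of three; "turn": the turn about the tool's z in rad. A call has exactly 8 rows; each row is the pose to reach, as a shift and turn from the pose commanded when the call began, along the tool's axes at that moment; what a row does not reach only later rows make up. A row lasts 1/10 s, in which the tool goes at most 50 mm and 8.59 degrees, less where a joint would pass 70% of its speed; a pose out of reach is approached as far as the arm can. A call with a gripper value outside its range is refused whole. The fingers move at their own pace and stop on an object; the grip force is fixed at half the most. Time passes only in rows, so rows that repeat a pose let the fingers close, or fill a call up. It gives the time, the measured TCP pose, the force, the opening and the grip force at its end, in the units of the state.
- arm.state(): the state, without advancing time (a new reading comes with each control period).
- arm.capture(name): name is "scene" or "top" or "wrist"; returns the picture (384x512x3 uint8, blue, green, red); there is no depth.
- arm.get_calibration(name): a dict with "mtx" (3x3 intrinsics, pixels), "D" ([k1, k2, p1, p2, k3] as OpenCV has them; the pictures are not rectified), "world_from_camera" (4x4, takes a point from camera to world coordinates). Camera axes: x right, y up, looking along -z (the intrinsics and any distortion apply to the point x, -y, -z); pixel columns grow to the right and rows downward; lengths in m; the calibration is good to about 2 mm. A picture is of the moment at which its call begins: read the wrist's pose just before it. get_calibration takes no time and is no camera call; for the wrist camera it gives the pose at the moment of the call.
- arm.sign_off(): hands the job in; it is judged then, once.
The state is a dict: "time": time; "joint_positions": joint angles; "joint_vel": joint speeds; "joint_torque": joint torques, N m; "tcp_pos": TCP position; "ee_rot": TCP orientation; "wrist_force": force on the tool from outside, world axes, zero at the start; "moment": the same for the moment, N m; "gripper_width": opening from 0.0 (shut) to 1.0 (fully open); "grip_force": force on a finger pad.
Only numpy, scipy, OpenCV 4.12 (cv2) and the standard library are available. Lean on these libraries where they do the work, as an engineer would, in place of code of your own. Each camera call takes 0.05 s, during which the arm holds its last target. There are 200 camera calls.

## Task

The thickness scale is missing from the dough sheeter, so find its roller gap with the steel thickness strips from the wooden rack: push each gently down between the rollers from above, thinnest first, feel whether it binds, and put every strip that slides loosely back in its own slot. Leave the first strip that the rollers grip standing upright between them by itself, its end through the nip and its wooden block clear of the rollers. Never force a strip or ram the machine, never let a loose strip drop onto the rollers, and do not disturb the jar, mug and tin.

Things in the scene. Friction and masses are not known exactly. Their poses are not given: they have to be found in the camera images.
- sheeter: white electric dough sheeter, off, fixed on the worktop: two level steel rollers (140 mm long, radius 20 mm, not turning) between side cheeks 144 mm apart inside; roller tops 125 mm, cheek tops 131 mm, motor at the -y end 122 mm high. Origin on the worktop under the rear roller's inner line; own y along the rollers, own x from front roller to rear roller; room for 45 mm of strip under the nip
- nip (a point): middle of the rear roller's inner line, 105 mm above the worktop, axes as the sheeter's. The rear roller is rigid; a gripped strip stands upright, width along own y, middle plane half its thickness towards -x from here. Entering takes up to 17 N, sliding 4 to 12 N; it stays when let go. A loose strip drags only if pushed sideways onto a roller; let go, it falls till its block lands on the rollers
- front (a point): point on the sheeter's base 60 mm in front (-x) of its origin, under the front roller. That roller is spring-backed: held towards the rear one with 5 N, it gives up to 2.5 mm (then 7.5 N) before a hard stop. The gap at rest is unknown, between 2.5 and 10 mm; it opens from the rear roller's inner line towards -x, so the front roller's place is unknown by as much
- rack: low wooden rack, fixed, 190 mm long (own y), 76 mm deep (own x), top 72 mm above the worktop, with four slots 44 mm apart in which the strips hang by their blocks in order of thickness, the thinnest at the own +y end; origin on the worktop under its middle
- strip_1: Thinnest of four steel strips: 5 mm thick (own x), 28 mm wide (own y), 55 mm long, lower end rounded, hanging under a dark wooden grip block 20 mm thick (x), 26 mm wide (y), 34 mm high with one brass dot on top; about 0.12 kg. Origin: middle of the block's underside, where the steel begins; own z up
- strip_2: Second of four steel strips: 7.5 mm thick (own x), 28 mm wide (own y), 55 mm long, lower end rounded, hanging under a dark wooden grip block 20 mm thick (x), 26 mm wide (y), 34 mm high with two brass dots on top; about 0.12 kg. Origin: middle of the block's underside, where the steel begins; own z up
- strip_3: Third of four steel strips: 10 mm thick (own x), 28 mm wide (own y), 55 mm long, lower end rounded, hanging under a dark wooden grip block 20 mm thick (x), 26 mm wide (y), 34 mm high with three brass dots on top; about 0.12 kg. Origin: middle of the block's underside, where the steel begins; own z up
- strip_4: Thickest of four steel strips: 12.5 mm thick (own x), 28 mm wide (own y), 55 mm long, lower end rounded, hanging under a dark wooden grip block 20 mm thick (x), 26 mm wide (y), 34 mm high with four brass dots on top; about 0.12 kg. Origin: middle of the block's underside, where the steel begins; own z up
- tip_1 (a point): middle of the lower end of strip_1, 55 mm under its origin
- slot_1 (a point): mouth of strip_1's slot, on the rack's top face on which its block rests; slot 33 mm along the rack's x, 3 mm wider than the strip along the rack's y (the strip's width lies along the rack's x)
- tip_2 (a point): middle of the lower end of strip_2, 55 mm under its origin
- slot_2 (a point): mouth of strip_2's slot, on the rack's top face on which its block rests; slot 33 mm along the rack's x, 3 mm wider than the strip along the rack's y (the strip's width lies along the rack's x)
- tip_3 (a point): middle of the lower end of strip_3, 55 mm under its origin
- slot_3 (a point): mouth of strip_3's slot, on the rack's top face on which its block rests; slot 33 mm along the rack's x, 3 mm wider than the strip along the rack's y (the strip's width lies along the rack's x)
- tip_4 (a point): middle of the lower end of strip_4, 55 mm under its origin
- slot_4 (a point): mouth of strip_4's slot, on the rack's top face on which its block rests; slot 33 mm along the rack's x, 3 mm wider than the strip along the rack's y (the strip's width lies along the rack's x)
- honey_jar: bystander: honey jar with dark lid, 61 mm wide, 82 mm high; origin under its middle
- mug_1: bystander: two-tone mug, 82 mm wide, 97 mm high; origin under its middle
- small_tin: bystander: small food tin, 57 mm wide, 72 mm high; origin under its middle
Mind the look-alikes: they are no part of the job. What is shaped like the strip_1 but orange or pink is not meant.

How it is judged:
By the outcome, as a careful person would: the job done as asked, in the order asked, and still so for the second after the job is handed in, with the robot touching nothing.
It also fails if it takes over 72 s, if anything falls off the work surface, if the arm or the gripper's body presses on something with over 40 N, if the wrist force passes 120 N, or if a joint passes its speed limit or range.

## Working session

There is one attempt and no reset: what is moved stays moved. The work goes in short steps, Python scripts to look and compute and a shell command to move; the robot and the scene stay as the last step left them, time stands still between calls to the robot, and variables do not carry over. Pictures are saved under pics/ and viewed, at most 10 in all, crops included, and the job is handed in when it is done.

```bash
mkdir -p pics; ls; python3 - <<'E'
from bench import arm
import cv2,numpy as np
a=arm.capture("scene");b=arm.capture("top")
cv2.imwrite('pics/s.png',a);cv2.imwrite('pics/t.png',b)
np.set_printoptions(precision=4,suppress=True)
for n in("scene","top","wrist"):
    c=arm.get_calibration(n);print(n,c)
s=arm.state();print(s)
E
```

```text
pics
scene {'mtx': array([[358.2061,   0.    , 257.4656],
       [  0.    , 358.2061, 194.3947],
       [  0.    ,   0.    ,   1.    ]]), 'D': array([-0.0424,  0.    ,  0.    ,  0.    ,  0.    ]), 'world_from_camera': array([[ 0.8408,  0.4068, -0.3571,  0.3111],
       [-0.5413,  0.635 , -0.5511, -0.4126],
       [ 0.0026,  0.6567,  0.7541,  0.7064],
       [ 0.    ,  0.    ,  0.    ,  1.    ]])}
top {'mtx': array([[377.7967,   0.    , 254.9794],
       [  0.    , 377.7967, 190.4124],
       [  0.    ,   0.    ,   1.    ]]), 'D': array([-0.0845,  0.    ,  0.    ,  0.    ,  0.    ]), 'world_from_camera': array([[ 0.0197,  0.9862, -0.1643,  0.487 ],
       [-0.9998,  0.0177, -0.0134,  0.0541],
       [-0.0103,  0.1645,  0.9863,  0.9485],
       [ 0.    ,  0.    ,  0.    ,  1.    ]])}
wrist {'mtx': array([[299.8426,   0.    , 254.9326],
       [  0.    , 299.8426, 191.9761],
       [  0.    ,   0.    ,   1.    ]]), 'D': array([0.0147, 0.    , 0.    , 0.    , 0.    ]), 'world_from_camera': array([[ 0.3786,  0.8873,  0.2633,  0.3294],
       [-0.9256,  0.3633,  0.1063, -0.5959],
       [-0.0013, -0.284 ,  0.9588,  0.3847],
       [ 0.    ,  0.    ,  0.    ,  1.    ]])}
{'time': 0.1, 'joint_positions': array([-1.2198,  0.1164,  1.4422,  0.    ,  1.584 , -0.0378]), 'joint_vel': array([ 0.0014, -0.0012, -0.0031, -0.0005, -0.0009, -0.0007]), 'joint_torque': array([  0.0013, -72.2898, -62.3863,   0.0781,   0.0229,  -0.    ]), 'tcp_pos': array([ 0.2559, -0.6246,  0.4041]), 'ee_rot': array([-3.0815, -0.6067,  0.0002]), 'wrist_force': array([0.2755, 0.4074, 0.3095]), 'moment': array([-0.0021,  0.042 , -0.0026]), 'grip_force': 0.0, 'gripper_width': 1.001576350254478}
```

View pics/s.png

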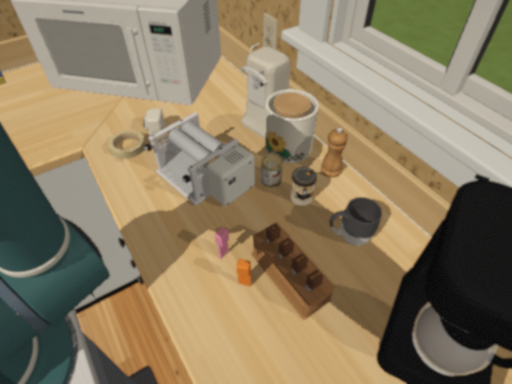

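View pics/t.png

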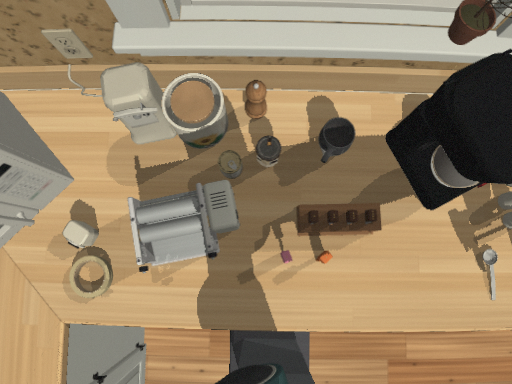

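The top view shows the sheeter at about (180,225), and the rack at (340,218) with blocks at (313,217), (333,216), (351,216) and (371,215). Possible mix-ups are the pink strip at (286,256) and the orange one at (325,257), both lying outside the rack. I want the dark blocks in the rack.

```bash
cat > h.py <<'E'
from bench import arm
import cv2,numpy as np
from scipy.spatial.transform import Rotation as R
np.set_printoptions(precision=4,suppress=True)
def ray(c,px,z):
    u=cv2.undistortPoints(np.array([[px]],float),c["mtx"],c["D"])[0,0]
    T=c["world_from_camera"]; d=T[:3,:3]@[u[0],-u[1],-1]; o=T[:3,3]
    return o+d*(z-o[2])/d[2]
def proj(c,P):
    T=np.linalg.inv(c["world_from_camera"]); q=np.atleast_2d(P)@T[:3,:3].T+T[:3,3]
    q=q*[1,-1,-1]
    return cv2.projectPoints(q,np.zeros(3),np.zeros(3),c["mtx"],c["D"])[0][:,0]
def tool():
    s=arm.state(); return s["tcp_pos"],R.from_rotvec(s["ee_rot"])
def shift(target):  # cm in tool axes
    p,r=tool(); return r.inv().apply(np.array(target)-p)*100
def info():
    s=arm.state();p,r=tool();m=r.as_matrix()
    print("t",s["time"],"tcp",p,"x",m[:,0],"y",m[:,1],"z",m[:,2],"F",s["wrist_force"],"w",s["gripper_width"],"g",s["grip_force"],"j6",s["joint_positions"][5])
E
python3 - <<'E'
from h import *
c=arm.get_calibration("top");info()
for n,px,z in[("b",(313,217),.106),("b",(333,216),.106),("b",(351,216),.106),("b",(371,215),.106),("sh",(175,207),.125),("sh2",(175,233),.125)]: print(n,ray(c,px,z))
print(shift([.42,-.20,.40]),shift([.45,-.20,.4]))
b=arm.capture("top")
A=cv2.resize(b[175:275,120:253],None,fx=6,fy=6,interpolation=cv2.INTER_CUBIC);cv2.imwrite('pics/sh.png',A[:600,:800])
E
```

```text
t 0.1 tcp [ 0.2559 -0.6246  0.4041] x [0.9254 0.3791 0.0001] y [ 0.3791 -0.9254 -0.001 ] z [-0.0003  0.0009 -1.    ] F [0.2755 0.4074 0.3095] w 1.001576350254478 g 0.0 j6 -0.037782569431019396
b [ 0.5694 -0.0653  0.106 ]
b [ 0.5724 -0.1103  0.106 ]
b [ 0.573  -0.1509  0.106 ]
b [ 0.576  -0.1963  0.106 ]
sh [0.5839 0.2412 0.125 ]
sh2 [0.5267 0.2382 0.125 ]
[ 31.2837 -33.073    0.4438] [ 34.0598 -31.9358   0.4428]
```

View pics/sh.png

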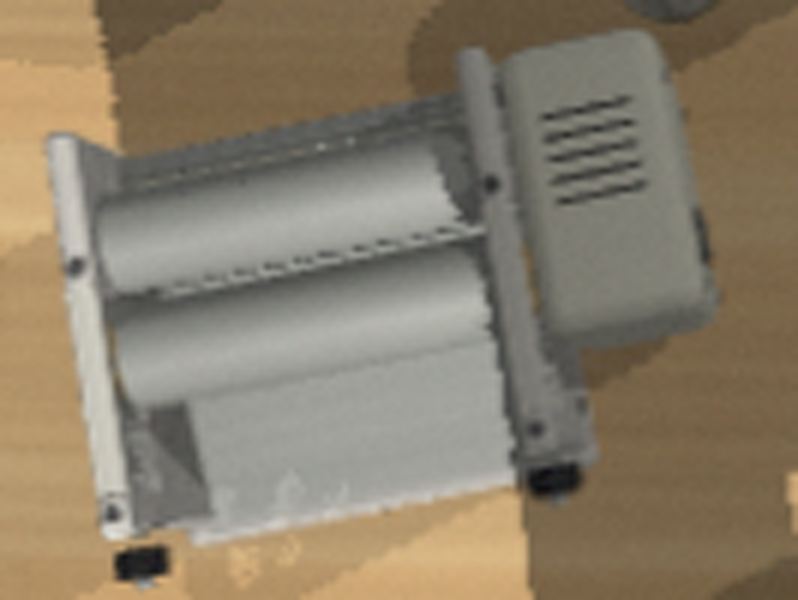

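```bash
python3 -m crank '[{"gripper":60,"dp":[23.7,-16.5,2],"turn":-0.6},{"gripper":60,"dp":[23.7,-16.5,2],"turn":-0.6},{"gripper":60,"dp":[23.7,-16.5,2],"turn":-0.6},{"gripper":60,"dp":[23.7,-16.5,2],"turn":-0.6},{"gripper":60,"dp":[47.4,-33,4],"turn":-1.19},{"gripper":60,"dp":[47.4,-33,4],"turn":-1.19},{"gripper":60,"dp":[47.4,-33,4],"turn":-1.19},{"gripper":60,"dp":[47.4,-33,4],"turn":-1.19}]'; python3 -c "
from h import *
info();print(shift([.57,-.14,.36]))"
```

```text
time: 0.95
tcp_pos: [0.4731, -0.2876, 0.377]
ee_rot: [2.206, 2.237, 0.0]
wrist_force: [0.8, -1.3, 0.2]
gripper_width: 0.602
grip_force: 0.0
t 0.95 tcp [ 0.4731 -0.2876  0.377 ] x [-0.0141  0.9999 -0.0001] y [0.9999 0.0141 0.0001] z [ 0.0001 -0.0001 -1.    ] F [ 0.828  -1.3453  0.2068] w 0.6018093196051747 g 0.0 j6 -0.6062957490911427
[14.6189  9.8963  1.6965]
```

```bash
python3 -m crank '[{"gripper":60,"dp":[14,9.5,1.7],"turn":0},{"gripper":60,"dp":[14,9.5,1.7],"turn":0},{"gripper":60,"dp":[14,9.5,1.7],"turn":0},{"gripper":60,"dp":[14,9.5,1.7],"turn":0},{"gripper":60,"dp":[14,9.5,1.7],"turn":0},{"gripper":60,"dp":[14,9.5,1.7],"turn":0},{"gripper":60,"dp":[14,9.5,1.7],"turn":0},{"gripper":60,"dp":[14,9.5,1.7],"turn":0}]'; python3 -c "
from h import *
import json
info();c=arm.get_calibration('wrist');a=arm.capture('wrist');cv2.imwrite('pics/w1.png',a);print(c['world_from_camera'])
json.dump({k:v.tolist() for k,v in c.items()},open('c1.json','w'))
cv2.imwrite('pics/w1b.png',cv2.resize(a,(800,600),interpolation=cv2.INTER_CUBIC))
info()"
```

```text
time: 1.75
tcp_pos: [0.5659, -0.1497, 0.3604]
ee_rot: [2.214, 2.228, 0.0]
wrist_force: [0.3, 0.8, -1.2]
gripper_width: 0.601
grip_force: 0.0
t 1.75 tcp [ 0.5659 -0.1497  0.3604] x [-0.0066  1.     -0.0002] y [1.     0.0066 0.0003] z [ 0.0003 -0.0002 -1.    ] F [ 0.2918  0.8412 -1.2357] w 0.601091898830129 g 0.0 j6 -0.30879604905621244
[[ 1.     -0.0056 -0.0022  0.5656]
 [ 0.006   0.9587  0.2842 -0.0718]
 [ 0.0005 -0.2842  0.9588  0.3409]
 [ 0.      0.      0.      1.    ]]
t 1.8 tcp [ 0.5659 -0.1497  0.3603] x [-0.0066  1.     -0.0002] y [1.     0.0066 0.0003] z [ 0.0003 -0.0002 -1.    ] F [0.8145 0.7215 1.2049] w 0.6012710915152484 g 0.0 j6 -0.30870848684252583
```

View pics/w1b.png

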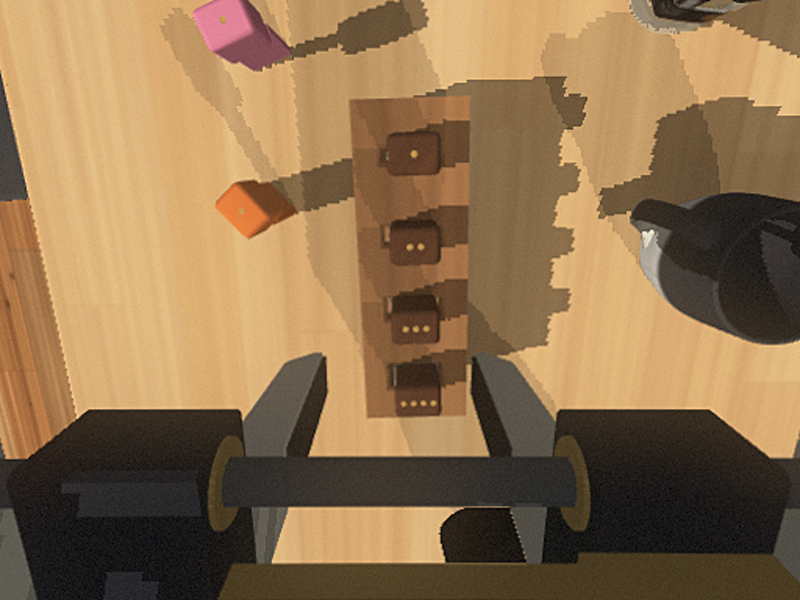

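The dark block with one dot is at (414,154), two dots at (416,246), three at (417,328) and four at (418,404). The pink strip (222,20) and orange strip (241,212) lie outside the rack. strip_1 is therefore the dark block at the world +y end.

```bash
python3 - <<'E'
from h import *
import json
c={k:np.array(v) for k,v in json.load(open('c1.json')).items()}
k=.64
for q in[(414,154),(416,246),(417,328),(418,404)]: print("dot",ray(c,np.array(q)*k,.106))
P=[ray(c,np.array(q)*k,.072) for q in[(350,99),(470,97),(367,417),(466,415)]]
print("corners",np.array(P),"mid",np.mean(P,0))
t=arm.get_calibration("top")
f=lambda x,y:ray(t,(120+x/6-.4,175+y/6-.4),.125)
# roller silhouettes in top crop: cheeks inner edges, top
for n,q,z in[("cheekL near",(125,530),.131),("cheekL far",(75,135),.131),("cheekR far",(460,50),.131),("cheekR near",(520,455),.131)]:
    print(n,ray(t,(120+q[0]/6-.4,175+q[1]/6-.4),z))
print(shift([.57,-.064,.3]))
E
```

```text
dot [ 0.5732 -0.0686  0.106 ]
dot [ 0.5749 -0.1129  0.106 ]
dot [ 0.5761 -0.1569  0.106 ]
dot [ 0.5775 -0.2021  0.106 ]
corners [[ 0.5399 -0.0406  0.072 ]
 [ 0.6034 -0.0393  0.072 ]
 [ 0.5464 -0.2305  0.072 ]
 [ 0.6103 -0.2286  0.072 ]] mid [ 0.575  -0.1347  0.072 ]
cheekL near [0.4602 0.3091 0.131 ]
cheekL far [0.6032 0.3372 0.131 ]
cheekR far [0.6376 0.1953 0.131 ]
cheekR near [0.4906 0.1673 0.131 ]
[8.5669 0.4621 6.0329]
```

```bash
python3 -m crank '[{"gripper":60,"dp":[8.1,0.76,3],"turn":-0.026},{"gripper":60,"dp":[8.1,0.76,6],"turn":-0.026},{"gripper":60,"dp":[8.1,0.76,6],"turn":-0.026},{"gripper":60,"dp":[8.1,0.76,6],"turn":-0.026},{"gripper":60,"dp":[8.1,0.76,6],"turn":-0.026},{"gripper":60,"dp":[8.1,0.76,6],"turn":-0.026},{"gripper":60,"dp":[8.1,0.76,6],"turn":-0.026},{"gripper":60,"dp":[8.1,0.76,6],"turn":-0.026}]' >/dev/null; python3 - <<'E'
from h import *
info();c=arm.get_calibration('wrist');a=arm.capture('wrist')
print(shift([.573,-.0686,.262]))
print("proj of dot at grasp axis z.106:",proj(c,[[.573,-.0686,.106]])*1.5625)
p,r=tool();print("axis", proj(c,[p+r.apply([0,0,p[2]-.106])])*1.5625)
cv2.imwrite('pics/w2.png',cv2.resize(a,(800,600),interpolation=cv2.INTER_CUBIC))
E
```

```text
t 2.6 tcp [ 0.5734 -0.0683  0.3008] x [-0.0332  0.9994 -0.0002] y [0.9994 0.0332 0.0009] z [ 0.0009 -0.0002 -1.    ] F [-0.2123  0.6675  0.1915] w 0.5993267808096121 g 0.0 j6 -0.19587626987444784
[-0.0484 -0.0385  3.8584]
proj of dot at grasp axis z.106: [[396.6205 362.0887]]
axis [[397.8105 361.0353]]
```

View pics/w2.png

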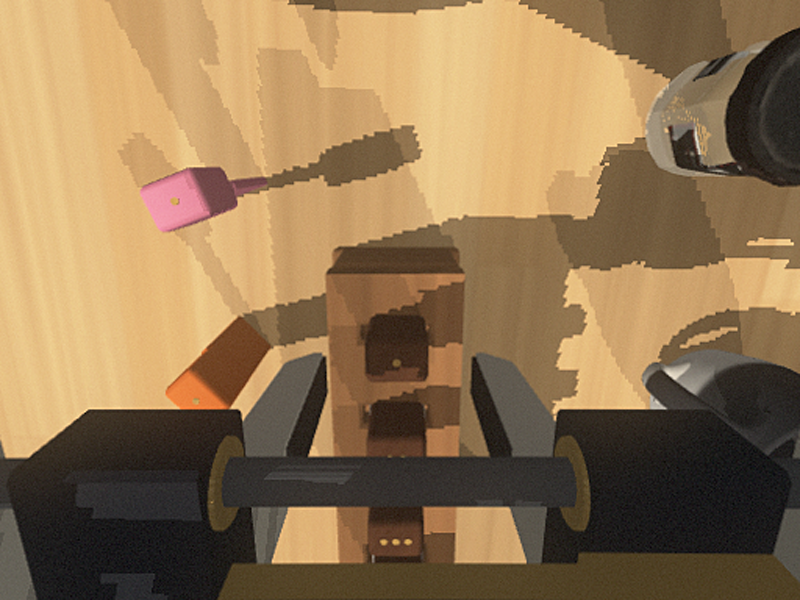

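The one-dot dark block sits at (397,363), on the gripper axis at (398,361). The pink and orange strips are clear of the fingers. Next I descend, grip and lift.

```bash
python3 -m crank '[{"gripper":50,"dp":[-0.05,-0.04,2.5],"turn":0},{"gripper":50,"dp":[-0.05,-0.04,3.8],"turn":0},{"gripper":50,"dp":[-0.05,-0.04,3.8],"turn":0},{"gripper":0,"dp":[-0.05,-0.04,3.8],"turn":0},{"gripper":0,"dp":[-0.05,-0.04,3.8],"turn":0},{"gripper":0,"dp":[-0.05,-0.04,3.8],"turn":0},{"gripper":0,"dp":[-0.05,-0.04,3.8],"turn":0},{"gripper":0,"dp":[-0.05,-0.04,3.8],"turn":0}]'; python3 -c "
from h import *
info()"; python3 -m crank '[{"gripper":0,"dp":[0,0,-1],"turn":0},{"gripper":0,"dp":[0,0,-3],"turn":0},{"gripper":0,"dp":[0,0,-6],"turn":0},{"gripper":0,"dp":[0,0,-10],"turn":0},{"gripper":0,"dp":[0,0,-12],"turn":0},{"gripper":0,"dp":[0,0,-12],"turn":0},{"gripper":0,"dp":[0,0,-12],"turn":0},{"gripper":0,"dp":[0,0,-12],"turn":0}]'; python3 -c "
from h import *
info()
print(shift([.565,.255,.37]))"
```

```text
time: 3.45
tcp_pos: [0.5731, -0.0682, 0.2629]
ee_rot: [2.183, 2.258, 0.001]
wrist_force: [-0.8, -0.1, 6.3]
gripper_width: 0.277
grip_force: 30.0
t 3.45 tcp [ 0.5731 -0.0682  0.2629] x [-0.034   0.9994 -0.0002] y [0.9994 0.034  0.0011] z [ 0.0011 -0.0001 -1.    ] F [-0.8322 -0.1429  6.3496] w 0.2773618132912195 g 30.001547634601593 j6 -0.19669081128835136
time: 4.25
tcp_pos: [0.5728, -0.0682, 0.3804]
ee_rot: [-2.182, -2.258, 0.002]
wrist_force: [0.3, 0.5, -1.9]
gripper_width: 0.276
grip_force: 30.0
t 4.25 tcp [ 0.5728 -0.0682  0.3804] x [-0.034   0.9994  0.0004] y [ 0.9994  0.034  -0.0022] z [-0.0022  0.0003 -1.    ] F [ 0.2566  0.5355 -1.8826] w 0.275635333881612 g 29.999598562717438 j6 -0.1966881104246626
[32.3253  0.3222  1.0527]
```

```bash
python3 -m crank '[{"gripper":0,"dp":[2,0,-4],"turn":0.14},{"gripper":0,"dp":[6,-1,-4],"turn":0.28},{"gripper":0,"dp":[10.5,-2,-4],"turn":0.42},{"gripper":0,"dp":[15,-3,-4],"turn":0.56},{"gripper":0,"dp":[19.5,-3.5,-4],"turn":0.7},{"gripper":0,"dp":[24,-4.5,-4],"turn":0.84},{"gripper":0,"dp":[28,-5.3,-4],"turn":0.98},{"gripper":0,"dp":[31,-5.8,-4],"turn":1.12}]' >/dev/null;  python3 -m crank '[{"gripper":0,"dp":[0,0,0],"turn":0.14},{"gripper":0,"dp":[0,0,0],"turn":0.28},{"gripper":0,"dp":[0,0,0],"turn":0.3},{"gripper":0,"dp":[0,0,0],"turn":0.3},{"gripper":0,"dp":[0,0,0],"turn":0.3},{"gripper":0,"dp":[0,0,0],"turn":0.3},{"gripper":0,"dp":[0,0,0],"turn":0.3},{"gripper":0,"dp":[0,0,0],"turn":0.3}]'>/dev/null; python3 -c "
from h import *
import json
info();c=arm.get_calibration('wrist');a=arm.capture('wrist')
json.dump({k:v.tolist() for k,v in c.items()},open('c2.json','w'))
cv2.imwrite('pics/w3.png',a);cv2.imwrite('pics/w3b.png',cv2.resize(a,(800,600),interpolation=cv2.INTER_CUBIC))"
```

```text
t 5.85 tcp [0.5045 0.2395 0.4221] x [0.9829 0.1842 0.0001] y [ 0.1842 -0.9829 -0.    ] z [ 0.0001  0.     -1.    ] F [ 0.1846 -0.3057 -1.2404] w 0.2747287625424682 g 29.999576210975647 j6 1.7831695076300758
```

View pics/w3b.png

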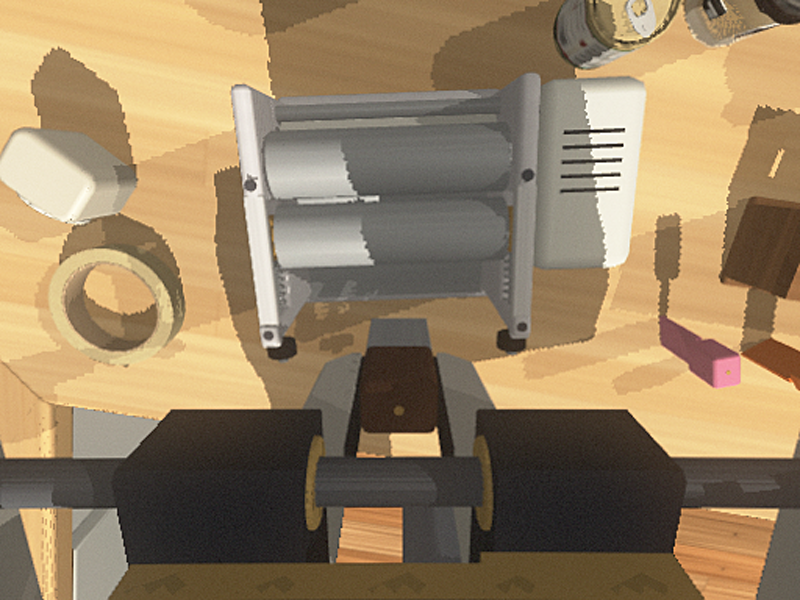

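The sheeter's rollers span (265–512, 125–265), the nip line runs near y≈200, and strip_1 hangs at (400,330). I'll take one enlarged crop for precision.

```bash
python3 -c "
import cv2
a=cv2.imread('pics/w3.png')
cv2.imwrite('pics/w3c.png',cv2.resize(a[70:175,150:345],None,fx=4,fy=4,interpolation=cv2.INTER_CUBIC))"
```

```text
(no output)
```

View pics/w3c.png

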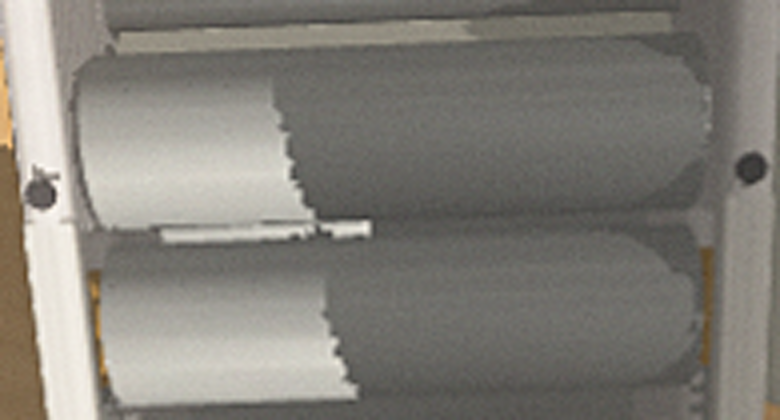

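```bash
cat > fit.py <<'E'
from h import *
import json
from scipy.optimize import least_squares
c={k:np.array(v) for k,v in json.load(open('c2.json')).items()}
raw=lambda q:((np.array(q,float)+.5)/4-.5)+[150,70]
C=c["world_from_camera"][:3,3]
def loc(p,P): # sheeter->world
    P=np.atleast_2d(P);a=p[2];return np.c_[p[0]+P[:,0]*np.cos(a)-P[:,1]*np.sin(a),p[1]+P[:,0]*np.sin(a)+P[:,1]*np.cos(a),P[:,2]]
def sil(p,ax,side):
    a=p[2];d=C[:2]-p[:2];cx=d@[np.cos(a),np.sin(a)]
    v=np.array([cx-ax,C[2]-.105]);L=np.hypot(*v);th=np.arctan2(v[1],v[0]);b=np.arccos(.02/L)
    t=th+side*b; X=ax+.02*np.cos(t);Z=.105+.02*np.sin(t)
    return proj(c,loc(p,[[X,-.07,Z],[X,.07,Z]]))
def dist(L,q):
    n=L[1]-L[0];n/=np.hypot(*n);return [(n[0]*(x[1]-L[0][1])-n[1]*(x[0]-L[0][0])) for x in q]
low=[raw(q) for q in[(170,226),(300,221),(500,217),(650,213)]]
up=[raw(q) for q in[(150,56),(300,50),(500,43),(600,39)]]
el,er=raw((76,105)),raw((711,100))
fl=[raw(q) for q in[(150,403),(300,399),(500,390)]]
fu=[raw(q) for q in[(150,240),(300,236),(500,230),(640,226)]]
def res(p):
    e=proj(c,loc(p,[[.018,.07,.123],[.018,-.07,.123]]))
    return np.r_[dist(sil(p,.02,1),low),dist(sil(p,.02,-1),up),(e[0]-el)[0],(e[1]-er)[0]]
s=least_squares(res,[.555,.25,.18]);print(s.x,np.degrees(s.x[2]),s.fun)
p=s.x
for g in np.arange(0,.0115,.001): print(round(g,4),np.mean(dist(sil(p,-.02-g,1),fl)),np.mean(dist(sil(p,-.02-g,-1),fu)))
E
python3 fit.py
```

```text
[0.5615 0.2549 0.215 ] 12.316209935649823 [ 0.5924  0.8416  0.3024  0.1479 -0.8249 -0.5267 -0.379  -0.1802  1.2034
 -1.1925]
0.0 -2.4209735318707986 -3.0030341919077563
0.001 -1.433821806682264 -1.9530420242319129
0.002 -0.44835578268096765 -0.9053913460135568
0.003 0.5354294216648762 0.13992702570075688
0.004 1.5175386601188714 1.182922229721256
0.005 2.4979767589065083 2.2236033609584007
0.006 3.47674851694419 3.26197947066466
0.007 4.4538587060660095 4.298059566672917
0.008 5.429312071250909 5.331852613631555
0.009 6.403113330847372 6.363367533238491
0.01 7.375267176798183 7.392613204471401
0.011 8.345778274863298 8.419598463817124
```

```bash
python3 - <<'E'
from fit import *
k=lambda q:((np.array(q)+.5)/1.5625-.5)
for a,b in[((250,185),(527,175)),((268,336),(521,327))]:
    A,B=ray(c,k(a),.131),ray(c,k(b),.131);d=A-B;print(A,B,np.degrees(np.arctan2(-d[0],d[1])),(A+B)/2)
t=arm.get_calibration("top")
T=lambda q:((np.array(q)+.5)/6-.5)+[120,175]
for a,b,z in[((76,266),(491,184),.131),((112,513),(536,429),.131),((150,293),(470,234),.118),((105,205),(430,143),.12),((130,405),(490,342),.115)]:
    A,B=ray(t,T(a),z),ray(t,T(b),z);d=A-B;print("top",A,B,np.degrees(np.arctan2(-d[0],d[1])),(A+B)/2)
print("axis at tcp-> tool x ang",np.degrees(np.arctan2(.1842,.9829)), p)
E
```

```text
[0.5615 0.2549 0.215 ] 12.316209935649823 [ 0.5924  0.8416  0.3024  0.1479 -0.8249 -0.5267 -0.379  -0.1802  1.2034
 -1.1925]
0.0 -2.4209735318707986 -3.0030341919077563
0.001 -1.433821806682264 -1.9530420242319129
0.002 -0.44835578268096765 -0.9053913460135568
0.003 0.5354294216648762 0.13992702570075688
0.004 1.5175386601188714 1.182922229721256
0.005 2.4979767589065083 2.2236033609584007
0.006 3.47674851694419 3.26197947066466
0.007 4.4538587060660095 4.298059566672917
0.008 5.429312071250909 5.331852613631555
0.009 6.403113330847372 6.363367533238491
0.01 7.375267176798183 7.392613204471401
0.011 8.345778274863298 8.419598463817124
[0.5545 0.3328 0.131 ] [0.5885 0.181  0.131 ] 12.59497093747523 [0.5715 0.2569 0.131 ]
[0.4659 0.3133 0.131 ] [0.5004 0.1611 0.131 ] 12.759099249174568 [0.4832 0.2372 0.131 ]
top [0.5549 0.3334 0.131 ] [0.5881 0.1818 0.131 ] 12.372643020543261 [0.5715 0.2576 0.131 ]
top [0.4662 0.3142 0.131 ] [0.5    0.1619 0.131 ] 12.52816630079879 [0.4831 0.2381 0.131 ]
top [0.5466 0.3092 0.118 ] [0.571  0.1908 0.118 ] 11.657755987704597 [0.5588 0.25   0.118 ]
top [0.5788 0.3277 0.12  ] [0.6044 0.2069 0.12  ] 11.96547810227915 [0.5916 0.2673 0.12  ]
top [0.5053 0.315  0.115 ] [0.5316 0.1822 0.115 ] 11.201437239643838 [0.5185 0.2486 0.115 ]
axis at tcp-> tool x ang 10.61437585671743 [0.5615 0.2549 0.215 ]
```

```bash
python3 - <<'E' | tail -n 7
from fit import *
k=lambda q:((np.array(q)+.5)/1.5625-.5)
tp,r=tool()
for n,q,dz in[("dot",(399,410),-.1569),("tipL",(372,319),-.2459+.002),("tipR",(428,319),-.2459+.002)]:
    print(n,r.inv().apply(ray(c,k(q),tp[2]+dz)-tp)*1000)
tgt=np.array([.5615,.2549,0])-.0025*np.array([.977,.213,0])
for z in(.42,.37,.35): print(z,shift([tgt[0],tgt[1],z]))
E
```

```text
0.011 8.345778274863298 8.419598463817124
dot [  0.8717   1.3829 156.9   ]
tipL [  2.8219 -12.2332 243.9006]
tipR [  2.8137  16.0877 243.8997]
0.42 [ 5.6388 -0.4498  0.2146]
0.37 [ 5.6384 -0.4497  5.2146]
0.35 [ 5.6383 -0.4496  7.2146]
```

```bash
python3 -m crank '[{"gripper":0,"dp":[3,-0.4,0],"turn":-0.031},{"gripper":0,"dp":[5.6,-0.6,0],"turn":-0.031},{"gripper":0,"dp":[5.6,-0.6,1],"turn":-0.031},{"gripper":0,"dp":[5.6,-0.6,3],"turn":-0.031},{"gripper":0,"dp":[5.6,-0.6,4.6],"turn":-0.031},{"gripper":0,"dp":[5.6,-0.6,4.6],"turn":-0.031},{"gripper":0,"dp":[5.6,-0.6,4.6],"turn":-0.031},{"gripper":0,"dp":[5.6,-0.6,4.6],"turn":-0.031}]' >/dev/null; python3 - <<'E' | tail -n 3
from fit import *
info();tp,r=tool();tg=np.array([.5615,.2549,.376])-.003*np.array([.977,.213,0])
print(shift(tg));a=arm.capture('wrist');cv2.imwrite('pics/w4.png',cv2.resize(a,(800,600)));info()
E
```

```text
t 6.7 tcp [0.5583 0.2559 0.3773] x [0.9768 0.2142 0.0014] y [ 0.2142 -0.9768 -0.0003] z [ 0.0013  0.0006 -1.    ] F [ 0.466  -0.1855 -1.337 ] w 0.27793787523644875 g 29.99959409236908 j6 1.7430773131840218
[-0.006   0.162   0.1291]
t 6.75 tcp [0.5583 0.2558 0.3773] x [0.9768 0.2142 0.0015] y [ 0.2142 -0.9768 -0.0003] z [ 0.0014  0.0006 -1.    ] F [ 0.1509  0.1776 -1.2942] w 0.28143759531451934 g 29.99973714351654 j6 1.7430912109223287
```

View pics/w4.png

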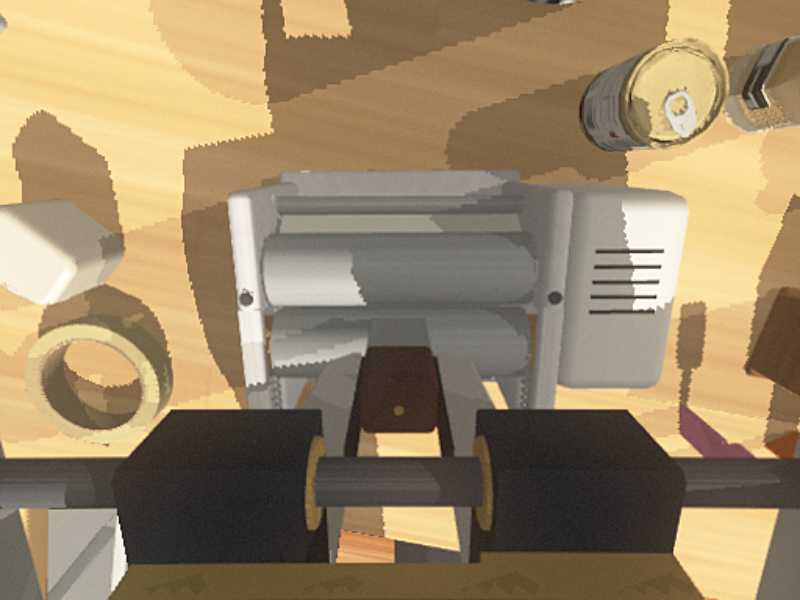

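The strip (370–430, 320–345) hangs square over the nip, parallel to the rollers (235–375). I'll descend in small steps and feel for contact.

```bash
cat > f.py <<'E'
from h import *
s=arm.state();p,r=tool();print("tip z %.4f"%(p[2]-.2459),"tcp",p,"F own x,y,z",r.inv().apply(s["wrist_force"])*[1,-1,-1],"M",r.inv().apply(s["moment"]))
E
python3 -m crank '[{"gripper":0,"dp":[0,0,0.3],"turn":0},{"gripper":0,"dp":[0,0,0.6],"turn":0},{"gripper":0,"dp":[0,0,0.9],"turn":0},{"gripper":0,"dp":[0,0,1.2],"turn":0},{"gripper":0,"dp":[0,0,1.4],"turn":0},{"gripper":0,"dp":[0,0,1.4],"turn":0},{"gripper":0,"dp":[0,0,1.4],"turn":0},{"gripper":0,"dp":[0,0,1.4],"turn":0}]' >/dev/null; python3 f.py
python3 -m crank '[{"gripper":0,"dp":[0,0,0.1],"turn":0},{"gripper":0,"dp":[0,0,0.2],"turn":0},{"gripper":0,"dp":[0,0,0.3],"turn":0},{"gripper":0,"dp":[0,0,0.3],"turn":0},{"gripper":0,"dp":[0,0,0.3],"turn":0},{"gripper":0,"dp":[0,0,0.3],"turn":0},{"gripper":0,"dp":[0,0,0.3],"turn":0},{"gripper":0,"dp":[0,0,0.3],"turn":0}]' >/dev/null; python3 f.py
```

```text
tip z 0.1164 tcp [0.5584 0.2559 0.3623] F own x,y,z [-0.8099 -0.8204 -1.2992] M [-0.0063 -0.009  -0.036 ]
tip z 0.1133 tcp [0.5584 0.2558 0.3592] F own x,y,z [-0.3186  0.8697 -1.317 ] M [ 0.0364 -0.0359  0.0125]
```

```bash
for i in 1 2; do :; done
python3 -m crank '[{"gripper":0,"dp":[0,0,0.1],"turn":0},{"gripper":0,"dp":[0,0,0.2],"turn":0},{"gripper":0,"dp":[0,0,0.2],"turn":0},{"gripper":0,"dp":[0,0,0.2],"turn":0},{"gripper":0,"dp":[0,0,0.2],"turn":0},{"gripper":0,"dp":[0,0,0.2],"turn":0},{"gripper":0,"dp":[0,0,0.2],"turn":0},{"gripper":0,"dp":[0,0,0.2],"turn":0}]' >/dev/null; python3 f.py
python3 -m crank '[{"gripper":0,"dp":[0,0,0.1],"turn":0},{"gripper":0,"dp":[0,0,0.2],"turn":0},{"gripper":0,"dp":[0,0,0.2],"turn":0},{"gripper":0,"dp":[0,0,0.2],"turn":0},{"gripper":0,"dp":[0,0,0.2],"turn":0},{"gripper":0,"dp":[0,0,0.2],"turn":0},{"gripper":0,"dp":[0,0,0.2],"turn":0},{"gripper":0,"dp":[0,0,0.2],"turn":0}]' >/dev/null; python3 f.py
```

```text
tip z 0.1112 tcp [0.5584 0.2558 0.3571] F own x,y,z [-0.3979 -0.851  -1.1492] M [ 0.0057 -0.0736 -0.036 ]
tip z 0.1092 tcp [0.5584 0.2558 0.3551] F own x,y,z [ 0.8112 -0.4277 -1.6567] M [ 0.0276  0.4528 -0.0041]
```

```bash

python3 -m crank '[{"gripper":0,"dp":[0,0,0.05],"turn":0},{"gripper":0,"dp":[0,0,0.1],"turn":0},{"gripper":0,"dp":[0,0,0.1],"turn":0},{"gripper":0,"dp":[0,0,0.1],"turn":0},{"gripper":0,"dp":[0,0,0.1],"turn":0},{"gripper":0,"dp":[0,0,0.1],"turn":0},{"gripper":0,"dp":[0,0,0.1],"turn":0},{"gripper":0,"dp":[0,0,0.1],"turn":0}]' >/dev/null; python3 f.py
python3 -m crank '[{"gripper":0,"dp":[0,0,0.05],"turn":0},{"gripper":0,"dp":[0,0,0.1],"turn":0},{"gripper":0,"dp":[0,0,0.1],"turn":0},{"gripper":0,"dp":[0,0,0.1],"turn":0},{"gripper":0,"dp":[0,0,0.1],"turn":0},{"gripper":0,"dp":[0,0,0.1],"turn":0},{"gripper":0,"dp":[0,0,0.1],"turn":0},{"gripper":0,"dp":[0,0,0.1],"turn":0}]' >/dev/null; python3 f.py
```

```text
tip z 0.1086 tcp [0.5584 0.2559 0.3545] F own x,y,z [ 1.9773 -0.2424  6.4172] M [-0.0184  0.3181 -0.0243]
tip z 0.1082 tcp [0.5584 0.2559 0.3541] F own x,y,z [-0.2682  0.3058  9.8073] M [-0.0656 -0.1156  0.0063]
```

Both rollers now touch: the lateral force is about 0 and the vertical force is rising. I'll keep pushing gently, watching the 17 N figure.

```bash

python3 -m crank '[{"gripper":0,"dp":[0,0,0.03],"turn":0},{"gripper":0,"dp":[0,0,0.06],"turn":0},{"gripper":0,"dp":[0,0,0.06],"turn":0},{"gripper":0,"dp":[0,0,0.06],"turn":0},{"gripper":0,"dp":[0,0,0.06],"turn":0},{"gripper":0,"dp":[0,0,0.06],"turn":0},{"gripper":0,"dp":[0,0,0.06],"turn":0},{"gripper":0,"dp":[0,0,0.06],"turn":0}]' >/dev/null; python3 f.py
python3 -m crank '[{"gripper":0,"dp":[0,0,0.03],"turn":0},{"gripper":0,"dp":[0,0,0.05],"turn":0},{"gripper":0,"dp":[0,0,0.05],"turn":0},{"gripper":0,"dp":[0,0,0.05],"turn":0},{"gripper":0,"dp":[0,0,0.05],"turn":0},{"gripper":0,"dp":[0,0,0.05],"turn":0},{"gripper":0,"dp":[0,0,0.05],"turn":0},{"gripper":0,"dp":[0,0,0.05],"turn":0}]' >/dev/null; python3 f.py
```

```text
tip z 0.1078 tcp [0.5584 0.2558 0.3537] F own x,y,z [-1.6921 -0.3616 11.3818] M [-0.1155 -0.4014 -0.0293]
tip z 0.1074 tcp [0.5583 0.2558 0.3533] F own x,y,z [-2.059  -0.3233 13.1928] M [-0.0455 -0.5263 -0.0643]
```

```bash

python3 -m crank '[{"gripper":0,"dp":[-0.02,0,0.03],"turn":0},{"gripper":0,"dp":[-0.02,0,0.06],"turn":0},{"gripper":0,"dp":[-0.02,0,0.06],"turn":0},{"gripper":0,"dp":[-0.02,0,0.06],"turn":0},{"gripper":0,"dp":[-0.02,0,0.06],"turn":0},{"gripper":0,"dp":[-0.02,0,0.06],"turn":0},{"gripper":0,"dp":[-0.02,0,0.06],"turn":0},{"gripper":0,"dp":[-0.02,0,0.06],"turn":0}]' >/dev/null; python3 f.py
python3 -m crank '[{"gripper":0,"dp":[-0.01,0,0.03],"turn":0},{"gripper":0,"dp":[-0.01,0,0.06],"turn":0},{"gripper":0,"dp":[-0.01,0,0.06],"turn":0},{"gripper":0,"dp":[-0.01,0,0.06],"turn":0},{"gripper":0,"dp":[-0.01,0,0.06],"turn":0},{"gripper":0,"dp":[-0.01,0,0.06],"turn":0},{"gripper":0,"dp":[-0.01,0,0.06],"turn":0},{"gripper":0,"dp":[-0.01,0,0.06],"turn":0}]' >/dev/null; python3 f.py
```

```text
tip z 0.1066 tcp [0.5581 0.2559 0.3525] F own x,y,z [-2.1824  0.3489 11.3997] M [-0.0455 -0.4107  0.0058]
tip z 0.1060 tcp [0.558  0.2558 0.3519] F own x,y,z [-1.3358 -0.3878 10.8069] M [ 0.0127 -0.3592 -0.0695]
```

```bash

python3 -m crank '[{"gripper":0,"dp":[-0.01,0,0.03],"turn":0},{"gripper":0,"dp":[-0.01,0,0.06],"turn":0},{"gripper":0,"dp":[-0.02,0,0.09],"turn":0},{"gripper":0,"dp":[-0.02,0,0.12],"turn":0},{"gripper":0,"dp":[-0.02,0,0.15],"turn":0},{"gripper":0,"dp":[-0.02,0,0.15],"turn":0},{"gripper":0,"dp":[-0.02,0,0.15],"turn":0},{"gripper":0,"dp":[-0.02,0,0.15],"turn":0}]' >/dev/null; python3 f.py
python3 -m crank '[{"gripper":0,"dp":[-0.01,0,0.03],"turn":0},{"gripper":0,"dp":[-0.01,0,0.06],"turn":0},{"gripper":0,"dp":[-0.02,0,0.1],"turn":0},{"gripper":0,"dp":[-0.02,0,0.15],"turn":0},{"gripper":0,"dp":[-0.02,0,0.2],"turn":0},{"gripper":0,"dp":[-0.02,0,0.2],"turn":0},{"gripper":0,"dp":[-0.02,0,0.2],"turn":0},{"gripper":0,"dp":[-0.02,0,0.2],"turn":0}]' >/dev/null; python3 f.py
```

```text
tip z 0.1042 tcp [0.5578 0.2558 0.3501] F own x,y,z [0.1716 0.0134 9.0552] M [ 0.0295 -0.287  -0.0351]
tip z 0.1019 tcp [0.5577 0.2557 0.3478] F own x,y,z [-0.3619 -0.002   5.9624] M [ 0.0529  0.0703 -0.1134]
```

```bash

python3 -m crank '[{"gripper":0,"dp":[0,0,0.1],"turn":0},{"gripper":0,"dp":[0,0,0.2],"turn":0},{"gripper":0,"dp":[0,0,0.3],"turn":0},{"gripper":0,"dp":[0,0,0.4],"turn":0},{"gripper":0,"dp":[0,0,0.5],"turn":0},{"gripper":0,"dp":[0,0,0.6],"turn":0},{"gripper":0,"dp":[0,0,0.7],"turn":0},{"gripper":0,"dp":[0,0,0.8],"turn":0}]' >/dev/null; python3 f.py
python3 -m crank '[{"gripper":0,"dp":[0,0,0.1],"turn":0},{"gripper":0,"dp":[0,0,0.2],"turn":0},{"gripper":0,"dp":[0,0,0.3],"turn":0},{"gripper":0,"dp":[0,0,0.4],"turn":0},{"gripper":0,"dp":[0,0,0.5],"turn":0},{"gripper":0,"dp":[0,0,0.6],"turn":0},{"gripper":0,"dp":[0,0,0.7],"turn":0},{"gripper":0,"dp":[0,0,0.8],"turn":0}]' >/dev/null; python3 f.py; python3 -c "
from h import *
info()"
```

```text
tip z 0.0939 tcp [0.5577 0.2557 0.3398] F own x,y,z [-0.2381 -0.0701  7.3764] M [ 0.0738  0.0366 -0.0758]
tip z 0.0859 tcp [0.5577 0.2557 0.3318] F own x,y,z [0.1165 0.3394 6.9954] M [-0.0005  0.0527 -0.0878]
t 17.95 tcp [0.5577 0.2557 0.3318] x [0.9768 0.2142 0.0005] y [ 0.2142 -0.9768 -0.0002] z [ 0.0004  0.0003 -1.    ] F [0.0379 0.3545 6.9955] w 0.27986880477225357 g 30.003551244735718 j6 1.7432435660601735
```

The drag holds steady at about 8 N with no lateral load, so strip_1 is gripped. I'll release it and retreat straight up.

```bash

python3 -m crank '[{"gripper":0,"dp":[0,0,-0.05],"turn":0},{"gripper":45,"dp":[0,0,-0.05],"turn":0},{"gripper":60,"dp":[0,0,-0.05],"turn":0},{"gripper":60,"dp":[0,0,-0.05],"turn":0},{"gripper":60,"dp":[0,0,-0.05],"turn":0},{"gripper":60,"dp":[0,0,-0.05],"turn":0},{"gripper":60,"dp":[0,0,-0.05],"turn":0},{"gripper":60,"dp":[0,0,-0.05],"turn":0}]' >/dev/null; python3 f.py
python3 -m crank '[{"gripper":60,"dp":[0,0,-1],"turn":0},{"gripper":60,"dp":[0,0,-3],"turn":0},{"gripper":60,"dp":[0,0,-6],"turn":0},{"gripper":60,"dp":[0,0,-10],"turn":0},{"gripper":60,"dp":[-4,0,-10],"turn":0},{"gripper":60,"dp":[-7,0,-10],"turn":0},{"gripper":60,"dp":[-7,0,-10],"turn":0},{"gripper":60,"dp":[-7,0,-10],"turn":0}]' >/dev/null; python3 -c "
from h import *
info();a=arm.capture('wrist');cv2.imwrite('pics/w5.png',cv2.resize(a,(800,600)))"
```

```text
tip z 0.0859 tcp [0.5577 0.2557 0.3318] F own x,y,z [-0.2009  0.1517  0.2559] M [0.0384 0.0015 0.0272]
t 19.55 tcp [0.4889 0.2406 0.433 ] x [0.9768 0.2144 0.0017] y [ 0.2144 -0.9768 -0.0003] z [ 0.0016  0.0007 -1.    ] F [0.0197 0.0693 0.0437] w 0.6014568825392298 g 0.0 j6 1.7652866767617066
```

View pics/w5.png

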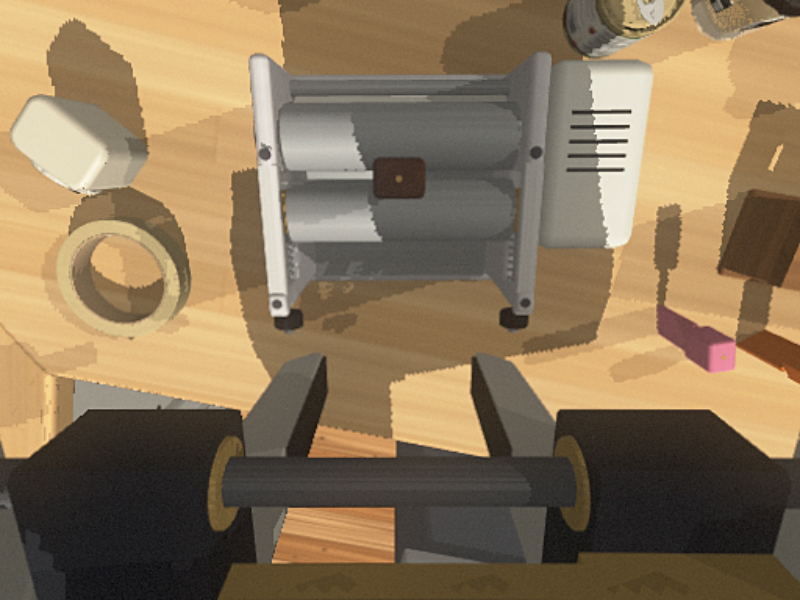

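The block stands alone over the nip, with its dot at (399,178) and its edges parallel to the rollers. I'll check its height against the prediction and then hand in.

```bash
python3 - <<'E'
from h import *
c=arm.get_calibration('wrist')
q=proj(c,[[.5591,.2544,.175],[.5591,.2544,.159]])*1.5625;print(q)
if np.hypot(*(q[0]-[399,178]))<8: print(arm.sign_off())
E
```

```text
[[399.0441 178.9904]
 [399.0149 177.8983]]
the job is handed in; nothing more can be done
None
```

The job is handed in: strip_1 (5 mm) was the first strip to bind, with about 8 N of steady drag. It stands by itself upright in the nip, its end about 19 mm through and its block about 16 mm above the roller tops; strips 2–4 never left the rack.

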